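# Change over the samples on a titrator and set its amber valve

## Task

Change over the samples on the titrator: first close the amber burette's valve by turning its knob back to the red mark, up to the stop. With it still closed, move every red-capped spent jar from the blue block into the yellow tray, standing upright, and set every white-capped fresh jar upright and fully home in a pocket of the block; only then turn the amber burette's knob to the green mark. Never touch the three neighbouring knobs, and leave the other things on the bench where they are.

Things in the scene. Friction and masses are not known exactly. Their poses are not given: they have to be found in the camera images.
- knob_amber_grip (a point): Grip point of the knob to turn: of the valve module with the orange (amber) burette and an orange patch behind the knob. On the knob's vertical axis, 69 mm above the table, 12 mm below the top of its bar; all four knobs are alike (see the others). The point turns with the knob: x along the bar, pointer end (white line on top) towards its -x, z up.
- knob_amber (a joint): Angle of the amber knob (rad), 0 to 1.7, hard stops at both ends, about 0.05 N m of friction, stays where left. 0: pointer at the red mark (closed, towards the robot, -x of the titrator), against the stop. Growing values turn it clockwise seen from above; at 1.22 the pointer is at the green mark (dose). Starts part open. Grasp it with the fingers only about 25 mm open, to clear the neighbours.
- block: Blue sample block, fixed, 66 x 214 x 28 mm; origin at the centre of its underside, its four pockets in a row along its y axis.
- tray: Yellow discard tray, fixed, open, 150 (x) x 96 (y) x 24 mm, walls and floor 4 mm thick; origin at the centre of its underside.
- block_hole0 (a point): Centre of the mouth of pocket 0 of the blue sample block (28 mm above the table): round, 40 mm across, 18 mm deep, neighbours 50 mm apart along the block's y.
- block_hole1 (a point): Centre of the mouth of pocket 1 of the blue sample block (28 mm above the table): round, 40 mm across, 18 mm deep, neighbours 50 mm apart along the block's y.
- block_hole2 (a point): Centre of the mouth of pocket 2 of the blue sample block (28 mm above the table): round, 40 mm across, 18 mm deep, neighbours 50 mm apart along the block's y.
- block_hole3 (a point): Centre of the mouth of pocket 3 of the blue sample block (28 mm above the table): round, 40 mm across, 18 mm deep, neighbours 50 mm apart along the block's y.
- fresh0: Fresh sample jar: amber glass, white cap, a plain cylinder 36 mm across and 46 mm tall (cap the top 15 mm, equally wide), 60 g or so, stands on the table at the start; origin at the centre of its underside, z up through the cap. Some are absent.
- fresh1: Fresh sample jar: amber glass, white cap, a plain cylinder 36 mm across and 46 mm tall (cap the top 15 mm, equally wide), 60 g or so, stands on the table at the start; origin at the centre of its underside, z up through the cap. Some are absent.
- fresh2: Fresh sample jar: amber glass, white cap, a plain cylinder 36 mm across and 46 mm tall (cap the top 15 mm, equally wide), 60 g or so, stands on the table at the start; origin at the centre of its underside, z up through the cap. Some are absent.
- fresh3: Fresh sample jar: amber glass, white cap, a plain cylinder 36 mm across and 46 mm tall (cap the top 15 mm, equally wide), 60 g or so, stands on the table at the start; origin at the centre of its underside, z up through the cap. Some are absent.
- spent0: Spent sample jar: as the fresh ones but with a red cap, standing in a pocket of the block at the start (28 mm of it above the block's top); origin at the centre of its underside. Some are absent.
- spent1: Spent sample jar: as the fresh ones but with a red cap, standing in a pocket of the block at the start (28 mm of it above the block's top); origin at the centre of its underside. Some are absent.
- spent2: Spent sample jar: as the fresh ones but with a red cap, standing in a pocket of the block at the start (28 mm of it above the block's top); origin at the centre of its underside. Some are absent.
- spent3: Spent sample jar: as the fresh ones but with a red cap, standing in a pocket of the block at the start (28 mm of it above the block's top); origin at the centre of its underside. Some are absent.
- knob_clear: Knob of the clear burette's valve, not to be touched; origin on its axis, at the underside of its disc, 51 mm above the table; pointer towards its -x. Each knob is a dark bar 32 mm long, 10 mm thick and 25 mm high (top 81 mm above the table) on a grey disc 32 mm across, 5 mm high (top 56 mm above the table). Knob axes are 58 mm apart, so a neighbour's bar may end 42 mm from the axis.
- knob_green: Knob of the green burette's valve, not to be touched; origin on its axis, at the underside of its disc, 51 mm above the table; pointer towards its -x. The titrator is a fixed white housing, deck 45 mm high, 240 mm deep, 252 mm wide, with a keypad wing 24 mm high towards the robot. On the deck four modules stand side by side, their order varies.
- knob_white: Knob of the white burette's valve, not to be touched; origin on its axis, at the underside of its disc, 51 mm above the table; pointer towards its -x. In each module the burette column (orange, clear, green or white) stands 140 mm behind the knob, away from the robot; its top is 125 mm above the table.
- weight: Brass calibration weight, 28 mm across, 32 mm tall; bystander, leave alone.
- tape_roll: Roll of blue tape lying flat, 70 mm across, 18 mm high; bystander, leave alone.
- eraser: Green eraser, 50 x 25 x 14 mm; bystander, leave alone.
- stopper_box: Cardboard box, 70 x 50 x 28 mm; bystander, leave alone.
- beaker: White plastic cup, 68 mm across, 70 mm tall; bystander, leave alone.

How it is judged:
By the outcome, as a careful person would: the job done as asked, in the order asked, and still so for the second after the job is handed in, with the robot touching nothing.
Of spent0, spent1, spent2, spent3 only 1 to 2 are there at a start; the rules pass over those that are not, and their reading is None.
Of fresh0, fresh1, fresh2, fresh3 only 3 to 4 are there at a start; the rules pass over those that are not, and their reading is None.
At some moment in a run one of fresh0, fresh1, fresh2, fresh3 may be knocked a few centimetres aside while the robot is not near it.
It also fails if it takes over 208 s, if anything falls off the work surface, if the arm or the gripper's body presses on something with over 40 N, if the wrist force passes 120 N, or if a joint passes its speed limit or range.

## Robot

A 7-joint arm with a two-finger parallel gripper is mounted at the origin on the work surface. World frame = base frame: x ahead of the robot, y to its left, z up, the work surface at z = 0. Lengths are in m, angles in rad, forces in N, time in s.
With the tool pointing down it reaches from about 0.425 to 0.875 m from the base axis. Payload 9.9 kg.
Tool frame: the origin (TCP) lies at the very end of the fingers, on their centre line; the grasp point (between the pads) lies 19 mm behind it; z points along the fingers, y is the line along which they close (so a half turn about z gives the same grasp; the last joint's range is limited). The gripper opens to 85 mm and grips with 20 to 120 N. Pads are 22 mm wide; open, the fingers measure 114 mm over their backs; the gripper's body (76 mm by 85 mm) begins 54 mm behind the grasp point. The pads swing forward as they close: fully open they stand 13 mm farther back than shut.
Start: joints at [1.069, 0.576, 0.025, 1.437, -0.015, 1.129, -0.057], TCP at [0.274, -0.617, 0.231] pointing down, gripper open.
Joint ranges: [-2.76, 2.76], [-0.34, 2.15], [-1.52, 1.57], [0.19, 2.46], [-1.09, 4.23], [0.17, 1.99], [-2.82, 2.82]. Speed limits (rad/s): [2.22, 2.22, 3.01, 3.01, 3.14, 3.14, 3.14].

## Interface

Orientations are given as a unit quaternion [w, x, y, z].
In Python, from station import arm, viewer, probe_bus, job_done gives the robot as it stands (arm), with the cameras (viewer), the job as plain functions and the readings (probe_bus).
- The arm moves only by the shell command python3 shift.py FILE, which reads ROWS from the file FILE. ROWS is a JSON object whose key "increments" holds a list of rows, 1 to 10 of them, each of 5 numbers: the finger opening in m, then dx, dy, dz in a scale on which 1.0 is 80 cm, then a turn about the tool's z in parts of the range, where 1.0 means pi rad; each row shifts and turns the commanded pose from where the row before left it, along the tool's axes as they then stand; what a row does not reach is not made up. A row lasts 1/12 s, in which the tool goes at most 0.0417 m and 0.125 rad, less where a joint would pass 70% of its speed; a pose out of reach is approached as far as the arm can. The fingers move at their own pace and stop on an object; the grip force is fixed at half the most. Time passes only in rows, so rows that do not move let the fingers close. It prints the time, the measured TCP pose, the force, the opening and the grip force at its end. A shift or turn number past 1, either way, is cut back to 1. Input that does not fit is refused with a message, and nothing moves.
- probe_bus.get_state(): the state, without advancing time (a new reading comes with each control period).
- viewer.capture(name): name is "side" or "top"; returns a dict with "frame" (480x640x3 uint8, red, green, blue), "camera_matrix" (3x3 intrinsics, pixels), "D" ([k1, k2, p1, p2, k3] as OpenCV has them; the pictures are not rectified), "origin" and "orientation" of the camera in the world. Camera axes: x right, y down, z forward; pixel columns grow to the right and rows downward; lengths in m; the calibration is good to about 2 mm. A picture is of the moment at which its call begins. There is no depth.
- job_done(): hands the job in; it is judged then, once.
The state is a dict: "clock": time; "joint_pos": joint angles; "qvel": joint speeds; "joint_efforts": joint torques, N m; "ee_pos": TCP position; "eef_rot": TCP orientation; "force": force on the tool from outside, world axes, zero at the start; "wrist_torque": the same for the moment, N m; "opening": finger opening in m; "finger_force": force on a finger pad.
Only numpy, scipy, OpenCV 4.12 (cv2) and the standard library are available. Lean on these libraries where they do the work, as an engineer would, in place of code of your own. Each camera call takes 0.05 s, during which the arm holds its last target. There are 200 camera calls.

## Working session

There is one attempt and no reset: what is moved stays moved. The work goes in short steps, Python scripts to look and compute and a shell command to move; the robot and the scene stay as the last step left them, time stands still between calls to the robot, and variables do not carry over. Pictures are saved under pics/ and viewed, at most 14 in all, crops included, and the job is handed in when it is done.

```bash
ls; mkdir -p pics
python3 - <<'E'
from station import arm, viewer, probe_bus, job_done
import cv2
s=probe_bus.get_state(); print({k:(s[k]) for k in ("clock","ee_pos","eef_rot","opening")})
for n in("top","side"):
    c=viewer.capture(n); cv2.imwrite(f"pics/{n}0.png",c["frame"][:,:,::-1]); print(n,c["camera_matrix"],c["D"],c["origin"],c["orientation"])
E
```

```text
pics
shift.py
station.py
{'clock': 0.0, 'ee_pos': array([ 0.27366349, -0.61653841,  0.23044279]), 'eef_rot': array([-7.94784964e-04,  9.78269338e-01,  2.07336512e-01, -2.05376483e-04]), 'opening': 0.08510191410733958}
top [[586.73425505   0.         316.19682731]
 [  0.         586.73425505 236.93838956]
 [  0.           0.           1.        ]] [0.019402 0.       0.       0.       0.      ] [0.33883665 0.01210104 1.25393711] [-0.05383421  0.70762861 -0.70120952  0.06832886]
side [[501.14339276   0.         323.94366576]
 [  0.         501.14339276 229.63619465]
 [  0.           0.           1.        ]] [-0.14522159  0.          0.          0.          0.        ] [0.40861875 0.60993059 0.78963592] [ 0.04019494 -0.11660525  0.92612422 -0.35648494]
```

View pics/top0.png

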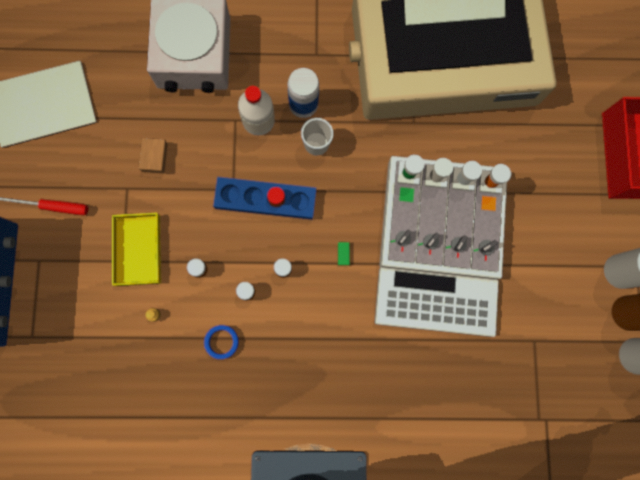

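View pics/side0.png

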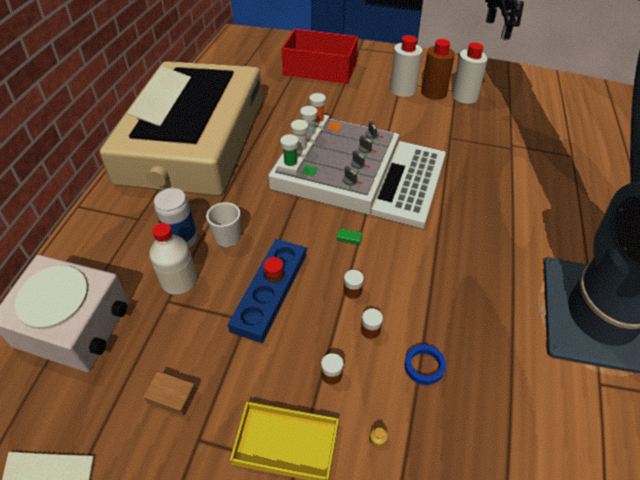

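The top view shows three fresh caps at about (197,268), (245,291) and (283,268), and one spent cap at (276,196) in the block. The tray is at (136,249). The amber knob is the rightmost one, near (488,248). I'll measure these with the calibration and zoom in on the knobs.

```bash
cat > h.py <<'E'
import numpy as np, cv2
from station import arm, viewer, probe_bus, job_done
from scipy.spatial.transform import Rotation as R
def ray(c,uv):
    p=cv2.undistortPoints(np.array(uv,float).reshape(-1,1,2),c["camera_matrix"],np.array(c["D"],float))[:,0]
    q=np.array(c["orientation"]); r=R.from_quat(q[[1,2,3,0]])
    return r.apply(np.c_[p,np.ones(len(p))])
def at(c,uv,z):
    d=ray(c,uv); o=np.array(c["origin"]); return o+d*((z-o[2])/d[:,2])[:,None]
def blobs(c,lo,hi,amin=20,amax=9999):
    m=cv2.inRange(cv2.cvtColor(c["frame"],cv2.COLOR_RGB2HSV),np.array(lo),np.array(hi))
    n,l,s,ct=cv2.connectedComponentsWithStats(m)
    return [(ct[i],s[i,4],l==i) for i in range(1,n) if amin<=s[i,4]<=amax]
def tool(dxyz_world):  # world vector -> tool axes now
    q=probe_bus.get_state()["eef_rot"]; return R.from_quat(np.array(q)[[1,2,3,0]]).inv().apply(dxyz_world)
def yaw():
    q=probe_bus.get_state()["eef_rot"]; y=R.from_quat(np.array(q)[[1,2,3,0]]).apply([0,1,0]); return np.arctan2(y[1],y[0])
E
python3 - <<'E'
from h import *
np.set_printoptions(precision=4,suppress=True)
print("finger line yaw",yaw())
for n in("top","side"):
    c=viewer.capture(n); print(n)
    for nm,lo,hi,z,a,b in(("white",(0,0,150),(180,70,255),.046,100,600),("red",(0,180,110),(5,255,255),.046,100,600),("blue",(105,150,60),(125,255,255),.028,800,9000),("yellow",(24,150,120),(34,255,255),.024,800,9000),("green",(50,120,60),(75,255,255),.014,60,500),("orange",(8,200,200),(18,255,255),.045,60,500)):
        for ct,ar,m in blobs(c,lo,hi,a,b):
            r=cv2.minAreaRect(np.argwhere(m)[:,::-1].astype(np.float32))
            print(nm,ct.round(1),ar,at(c,[ct],z)[0][:2],"rect",at(c,cv2.boxPoints(r),z)[:,:2].round(3).tolist() if nm in("blue","yellow","orange","green") else "")
    b=(380,150,515,285) if n=="top" else (260,85,450,225)
    f=cv2.resize(c["frame"][b[1]:b[3],b[0]:b[2],::-1],None,fx=4,fy=4,interpolation=cv2.INTER_CUBIC)
    cv2.imwrite(f"pics/{n}_k.png",f)
E
```

```text
finger line yaw -1.1529681765441244
top
white [248.2 109.2] 354 [0.8292 0.1374] rect 
white [317.8 134.4] 231 [ 0.7744 -0.0139] rect 
white [436.1 183. ] 112 [ 0.6695 -0.2668] rect 
white [463.6 186.1] 110 [ 0.6635 -0.3254] rect 
white [498.1 206.9] 306 [ 0.6189 -0.397 ] rect 
white [194.9 266.8] 235 [0.4848 0.2376] rect 
white [281.9 266.7] 234 [0.4868 0.0585] rect 
white [244.1 290. ] 241 [0.4378 0.1352] rect 
red [252.6  93.3] 200 [0.8657 0.1286] rect 
red [275.7 196. ] 191 [0.6368 0.0742] rect 
red [ 62.2 206.6] 494 [0.6083 0.5174] rect 
blue [263.2 198.1] 2496 [0.6363 0.1018] rect [[0.615, 0.206], [0.681, 0.201], [0.659, -0.008], [0.594, -0.002]]
yellow [136.  249.1] 3068 [0.5238 0.3665] rect [[0.599, 0.426], [0.603, 0.327], [0.45, 0.316], [0.447, 0.412]]
green [406.1 194.2] 166 [ 0.6523 -0.2079] rect [[0.64, -0.192], [0.668, -0.195], [0.665, -0.224], [0.637, -0.22]]
green [343.2 253.4] 258 [ 0.5206 -0.0706] rect [[0.545, -0.059], [0.545, -0.083], [0.498, -0.083], [0.498, -0.059]]
side
white [407.9  50.5] 184 [ 0.4982 -0.8235] rect 
white [472.9  58.7] 195 [ 0.2994 -0.8347] rect
[... 749 characters left out ...]
5], [1.084, -0.835]]
blue [379.3  21.6] 2316 [ 0.6216 -1.0388] rect [[0.724, -0.9], [0.775, -1.208], [0.497, -1.206], [0.481, -0.903]]
blue [264.9 293.6] 2813 [0.6366 0.1235] rect [[0.679, 0.213], [0.671, -0.024], [0.594, -0.001], [0.612, 0.227]]
yellow [287.8 440.5] 4821 [0.5186 0.3715] rect [[0.593, 0.427], [0.61, 0.328], [0.451, 0.318], [0.445, 0.415]]
green [289.8 157.2] 149 [ 0.7101 -0.2767] rect [[0.732, -0.299], [0.706, -0.306], [0.691, -0.256], [0.716, -0.249]]
green [309. 170.] 109 [ 0.653  -0.2433] rect [[0.667, -0.23], [0.671, -0.26], [0.639, -0.257], [0.636, -0.227]]
green [349.1 236.1] 281 [ 0.5187 -0.0655] rect [[0.542, -0.05], [0.545, -0.084], [0.495, -0.082], [0.494, -0.049]]
```

View pics/top_k.png

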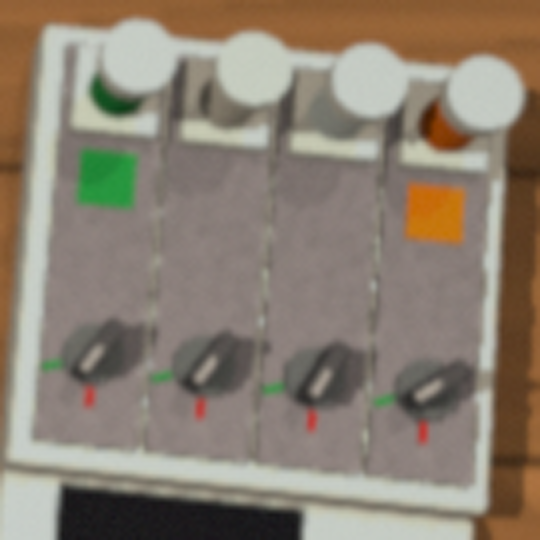

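The zoomed view shows the amber knob at crop (430,392), which is full-image (487.5,248). Its pointer sits left and slightly down, close to the green mark at (383,401). The red mark is at (423,432). I'll work out the geometry from these.

Run:
```python
from h import *
np.set_printoptions(precision=4,suppress=True)
c=viewer.capture("top")
cr=lambda p:np.array(p,float)/4+[380-.375,150-.375]
def w(p,z): return at(c,cr(p),z)[:,:2]
k=w([(47,28),(506,72),(482,512),(10,455)],.045); print("deck TL TR BR BL",k, k.mean(0))
for a,b in((0,3),(1,2)): d=k[a]-k[b]; print(np.linalg.norm(d),np.arctan2(d[1],d[0]))
for a,b in((0,1),(3,2)): d=k[a]-k[b]; print(np.linalg.norm(d),np.arctan2(d[1],d[0])-np.pi/2)
cap=w([(139,57),(255,69),(370,81),(485,92)],.125);print("caps",cap)
d=cap[0]-cap[3]; th=np.arctan2(d[1],d[0])-np.pi/2; print("th",th,np.linalg.norm(d)/3)
x=np.array([np.cos(th),np.sin(th)]); print("knobs from caps",cap-.14*x)
print("red marks",w([(89,397),(200,408),(311,419),(423,432)],.045))
print("green marks",w([(50,366),(160,377),(272,389),(383,401)],.045))
print("disc",w([(95,352),(206,364),(317,375),(429,390)],.055))
p=w([(84,369),(137,322)],.081);print("g bar",p,p.mean(0))
p=w([(412,402),(474,374)],.081);print("amber bar",p,p.mean(0))
```

```text
deck TL TR BR BL [[ 0.7271 -0.1722]
 [ 0.7057 -0.4186]
 [ 0.4686 -0.3947]
 [ 0.4959 -0.1496]] [ 0.5993 -0.2838]
0.23231298397477884 -0.09769054066984294
0.2382913091024154 -0.10072572890844456
0.2473355257369775 -0.08657260873529049
0.2466181007730126 -0.11077764475981411
caps [[ 0.6869 -0.206 ]
 [ 0.6814 -0.2641]
 [ 0.6759 -0.3216]
 [ 0.6709 -0.3791]]
th -0.09209117989164128 0.05795227503776922
knobs from caps [[ 0.5475 -0.1931]
 [ 0.542  -0.2512]
 [ 0.5365 -0.3087]
 [ 0.5315 -0.3662]]
red marks [[ 0.5269 -0.1913]
 [ 0.5217 -0.2494]
 [ 0.5165 -0.3073]
 [ 0.5102 -0.3658]]
green marks [[ 0.5431 -0.1711]
 [ 0.5378 -0.2288]
 [ 0.5321 -0.2874]
 [ 0.5264 -0.3455]]
disc [[ 0.549  -0.1932]
 [ 0.5433 -0.2509]
 [ 0.5381 -0.3086]
 [ 0.5309 -0.3667]]
g bar [[ 0.5356 -0.183 ]
 [ 0.5602 -0.2105]] [ 0.5479 -0.1967]
amber bar [[ 0.5204 -0.3496]
 [ 0.5352 -0.3818]] [ 0.5278 -0.3657]
```

View pics/side_k.png

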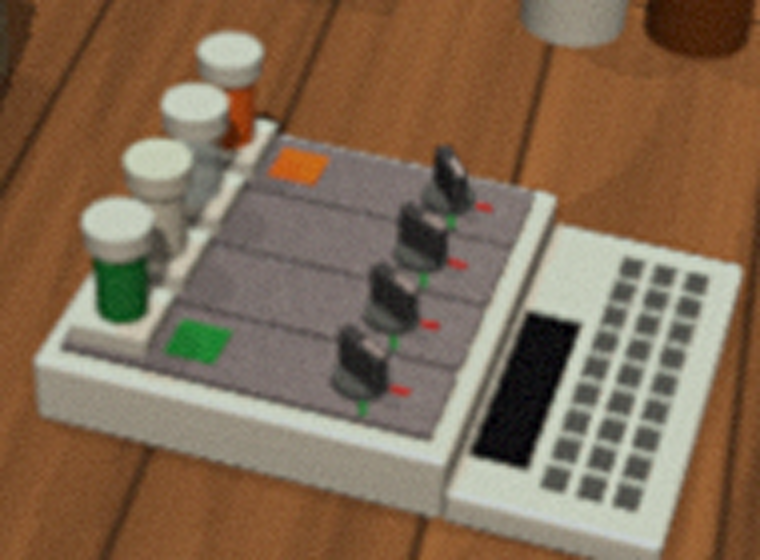

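Results: titrator yaw is about -0.095. The amber axis is about (0.531,-0.366) and its pointer angle is about 1.05 (bar direction 2.00). I'll move above it with the fingers at 25 mm.

Careful with the scale: shifts go in shares of 80 cm and turns go in shares of pi rad. That gives: 0.0375 m / 0.8 = 0.0469, -0.0139 m / 0.8 = -0.0174.

```bash
echo '{"increments": [[0.025, 0.0469, -0.0174, 0, 0], [0.025, 0.0469, -0.0174, 0, 0], [0.025, 0.0469, -0.0174, 0, 0], [0.025, 0.0469, -0.0174, 0, 0], [0.025, 0.0469, -0.0174, 0, 0], [0.025, 0.0469, -0.0174, 0, 0], [0.025, 0.0469, -0.0174, 0, 0], [0.025, 0.0469, -0.0174, 0, 0], [0.025, 0.0469, -0.0174, 0, 0]]}' > rows.txt && python3 shift.py rows.txt
echo '{"increments": [[0.025, 0, 0, 0, 0.0382], [0.025, 0, 0, 0, 0.0382], [0.025, 0, 0, 0, 0.0382], [0.025, 0, 0, 0, 0.0382], [0.025, 0, 0, 0, 0.0382], [0.025, 0, 0, 0, 0.0382], [0.025, 0, 0, 0, 0.0382], [0.025, 0, 0, 0, 0.0382], [0.025, 0, 0, 0, 0.0382], [0.025, 0, 0, 0, 0.0382]]}' > rows.txt && python3 shift.py rows.txt
echo '{"increments": [[0.025, 0, 0, 0.05, 0.0382], [0.025, 0, 0, 0.05, 0.0382], [0.025, 0, 0, 0, 0.0382], [0.025, 0, 0, 0, 0], [0.025, 0, 0, 0, 0]]}' > rows.txt && python3 shift.py rows.txt
cat >> h.py <<'E'
def go(x,y,z,fy=None):
    s=probe_bus.get_state(); y0=yaw(); t=tool(np.array([x,y,z])-s["ee_pos"])
    print("t",round(s["clock"],2),"pos",np.round(s["ee_pos"],4),"yaw",round(y0,3),"open",round(s["opening"],4),"F",np.round(s["force"],1),"-> tool d",np.round(t,4),
     "" if fy is None else "turn %.3f"%(-((fy-y0+np.pi/2)%np.pi-np.pi/2)),"J",np.round(s["joint_pos"],2))
E
python3 - <<'E'
from h import *
go(.531,-.366,.06,.43)
c=viewer.capture("top");cv2.imwrite("pics/t1.png",cv2.resize(c["frame"][150:285,400:535,::-1],None,fx=4,fy=4,interpolation=2))
E
```

```text
clock: 1.0
ee_pos: [0.5327, -0.3641, 0.2313]
eef_rot: [0.0, 0.978, 0.207, 0.0]
force: [1.0, -1.3, -0.2]
opening: 0.0249
finger_force: 0.0
clock: 1.83
ee_pos: [0.5316, -0.3656, 0.2312]
eef_rot: [-0.0, 0.923, -0.384, -0.0]
force: [-0.0, 0.5, 0.1]
opening: 0.025
finger_force: 0.0
clock: 2.25
ee_pos: [0.5318, -0.3658, 0.1514]
eef_rot: [0.0, 0.842, -0.539, -0.0]
force: [0.4, 0.2, 0.4]
opening: 0.0252
finger_force: 0.0
t 2.25 pos [ 0.5318 -0.3658  0.1514] yaw -2.709 open 0.0252 F [0.4 0.2 0.4] -> tool d [-0.0002  0.0008  0.0914] turn 0.002 J [ 0.3   0.64  0.39  1.63 -0.29  0.93 -1.92]
```

Scaled: 0.03 m / 0.8 = 0.0375, 0.02 m / 0.8 = 0.025.

```bash
echo '{"increments": [[0.025, 0, 0.001, 0.0375, 0], [0.025, 0, 0, 0.0375, 0], [0.025, 0, 0, 0.025, 0], [0.025, 0, 0, 0.0143, 0], [0.025, 0, 0, 0, 0], [0, 0, 0, 0, 0], [0, 0, 0, 0, 0], [0, 0, 0, 0, 0], [0, 0, 0, 0, 0], [0, 0, 0, 0, 0]]}' > rows.txt && python3 shift.py rows.txt
python3 - <<'E'
from h import *
go(.531,-.366,.06,.43); s=probe_bus.get_state(); print(s["finger_force"],s["wrist_torque"])
E
```

```text
clock: 3.13
ee_pos: [0.5309, -0.3666, 0.0613]
eef_rot: [0.0, 0.841, -0.541, 0.001]
force: [-4.1, 0.3, 6.9]
opening: 0.0085
finger_force: 60.8
t 3.13 pos [ 0.5309 -0.3666  0.0613] yaw -2.713 open 0.0085 F [-4.1  0.3  6.9] -> tool d [-0.0006 -0.0003  0.0013] turn -0.001 J [ 0.33  0.74  0.34  1.71 -0.34  0.75 -1.88]
60.81282377243042 [0.1001561  0.92389801 0.03309032]
```

Scaled: -0.001 m / 0.8 = -0.0013, -0.12 rad / 3.1416 = -0.0382.

```bash
echo '{"increments": [[0, 0, 0, -0.0013, -0.0318], [0, 0, 0, 0, -0.0382], [0, 0, 0, 0, -0.0382], [0, 0, 0, 0, -0.0382], [0, 0, 0, 0, -0.0382], [0, 0, 0, 0, -0.0382], [0, 0, 0, 0, -0.0382], [0, 0, 0, 0, -0.0318], [0, 0, 0, 0, -0.0191], [0, 0, 0, 0, 0]]}' > rows.txt && python3 shift.py rows.txt
python3 - <<'E'
from h import *
go(.531,-.366,.06,.43-1.046+3.1416); s=probe_bus.get_state(); print(s["finger_force"],s["wrist_torque"])
E
```

```text
clock: 3.97
ee_pos: [0.5321, -0.365, 0.0613]
eef_rot: [-0.001, 0.997, -0.079, 0.001]
force: [2.8, 3.7, -1.5]
opening: 0.0083
finger_force: 59.7
t 3.97 pos [ 0.5321 -0.365   0.0613] yaw -1.729 open 0.0083 F [ 2.8  3.7 -1.5] -> tool d [-0.0009  0.0011  0.0013] turn -1.113 J [ 0.49  0.71  0.06  1.7  -0.06  0.73 -1.14]
59.72245216369629 [ 0.89413668 -0.47525853  0.02250718]
```

Scaled: -0.04 rad / 3.1416 = -0.0127.

```bash
for i in 1; do echo '{"increments": [[0, 0, 0, 0, -0.0127], [0, 0, 0, 0, 0], [0, 0, 0, 0, 0]]}' > rows.txt && python3 shift.py rows.txt >/dev/null; python3 -c "
from h import *
print(yaw(),probe_bus.get_state()['wrist_torque'])"; echo '{"increments": [[0, 0, 0, 0, -0.0127], [0, 0, 0, 0, 0], [0, 0, 0, 0, 0]]}' > rows.txt && python3 shift.py rows.txt>/dev/null; python3 -c "
from h import *
print(yaw(),probe_bus.get_state()['wrist_torque'])"; echo '{"increments": [[0, 0, 0, 0, -0.0127], [0, 0, 0, 0, 0], [0, 0, 0, 0, 0]]}' > rows.txt && python3 shift.py rows.txt>/dev/null;  python3 -c "
from h import *
print(yaw(),probe_bus.get_state()['wrist_torque'])"; done
```

```text
-1.6942699008242939 [ 1.16819283 -0.45696738  0.03123486]
-1.6553225248787682 [ 1.30031369 -0.51856675 -0.48419509]
-1.616732151058556 [ 1.3639737  -0.50315194 -1.18584784]
```

The stop was reached: torque builds from about yaw -1.68. I'll relax slightly while still pressing on the stop, release, lift and check.

Scaled: -0.04 m / 0.8 = -0.05, -0.03 m / 0.8 = -0.0375, 0.04 rad / 3.1416 = 0.0127.

```bash
echo '{"increments": [[0, 0, 0, 0, 0.0127], [0, 0, 0, 0, 0], [0.022, 0, 0, 0, 0], [0.022, 0, 0, 0, 0], [0.022, 0, 0, 0, 0], [0.022, 0, 0, -0.0375, 0], [0.022, 0, 0, -0.05, 0], [0.022, 0, 0, -0.05, 0], [0.022, 0, 0, -0.05, 0], [0.05, 0, 0, -0.05, 0]]}' > rows.txt && python3 shift.py rows.txt
python3 - <<'E'
from h import *
go(.637,.0735,.20,None)
c=viewer.capture("side");cv2.imwrite("pics/s1.png",cv2.resize(c["frame"][85:225,260:450,::-1],None,fx=4,fy=4,interpolation=2))
E
```

```text
clock: 5.55
ee_pos: [0.5302, -0.3664, 0.2532]
eef_rot: [0.0, 0.999, -0.042, 0.0]
force: [1.2, 0.2, -0.1]
opening: 0.0325
finger_force: 0.0
t 5.55 pos [ 0.5302 -0.3664  0.2532] yaw -1.655 open 0.0325 F [ 1.2  0.2 -0.1] -> tool d [ 0.0696 -0.4474  0.0529]  J [ 0.49  0.51  0.06  1.49 -0.03  1.13 -1.09]
```

View pics/s1.png

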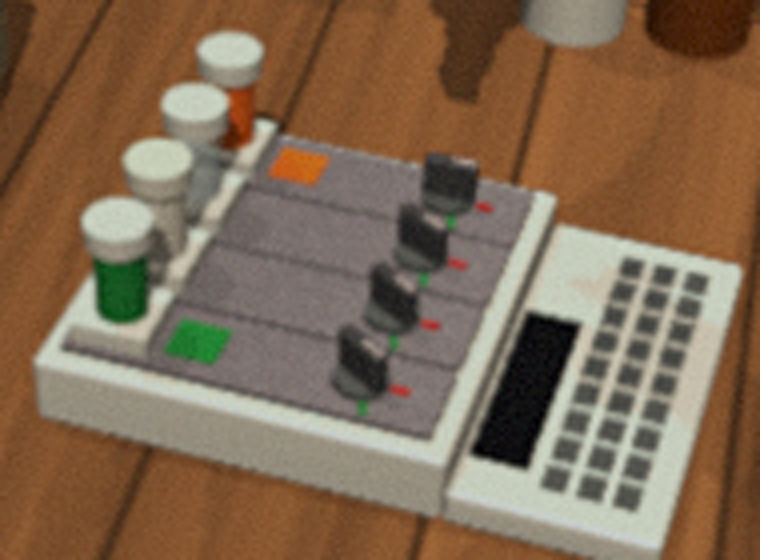

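The side view shows the amber bar now lined up with its red mark near crop (484,208), and the neighbours unchanged. Next I'll refine the positions of the spent jar and the block pockets.

Run:
```python
from h import *
np.set_printoptions(precision=4,suppress=True)
ims=[]
for n,b in(("top",(208,170,328,225)),("side",(225,235,315,345))):
    c=viewer.capture(n)
    for ct,ar,m in blobs(c,(0,180,110),(5,255,255),100,300):
        if 260<ct[0]<285: print(n,"spent",at(c,[ct],.056)[0][:2], ct)
    for ct,ar,m in blobs(c,(105,150,60),(125,255,255),1500,4000):
        if ct[1]>150:
            ys,xs=np.where(m); hull=cv2.convexHull(np.c_[xs,ys].astype(np.int32))
            print(n,[ (p,at(c,[p],.028)[0][:2]) for p in cv2.approxPolyDP(hull,4,True)[:,0].astype(float)])
    cv2.imwrite(f"pics/{n}_b.png",cv2.resize(c["frame"][b[1]:b[3],b[0]:b[2],::-1],None,fx=5,fy=5,interpolation=2))
a=cv2.imread("pics/top_b.png");b=cv2.imread("pics/side_b.png");h=275+550
o=np.zeros((550,600+0,3),np.uint8)
o=np.zeros((600,800,3),np.uint8); a=cv2.resize(a,None,fx=.7,fy=.7)
o[:a.shape[0],:a.shape[1]]=a; b=cv2.resize(b,None,fx=.75,fy=.75); o[:b.shape[0],440:440+b.shape[1]]=b
cv2.imwrite("pics/blk.png",o)
```

```text
top spent [0.6342 0.0738] [275.6702 196.0942]
top [(array([314., 189.]), array([ 0.6578, -0.0069])), (array([311., 217.]), array([ 0.5963, -0.0009])), (array([215., 206.]), array([0.6178, 0.2039])), (array([219., 178.]), array([0.6795, 0.1976]))]
side spent [0.6329 0.08  ] [273.0081 266.6423]
side [(array([303., 247.]), array([ 0.5991, -0.0022])), (array([261., 341.]), array([0.6118, 0.2192])), (array([231., 331.]), array([0.6689, 0.214 ])), (array([229., 322.]), array([0.6788, 0.1978])), (array([275., 240.]), array([ 0.6586, -0.0057]))]
```

View pics/blk.png

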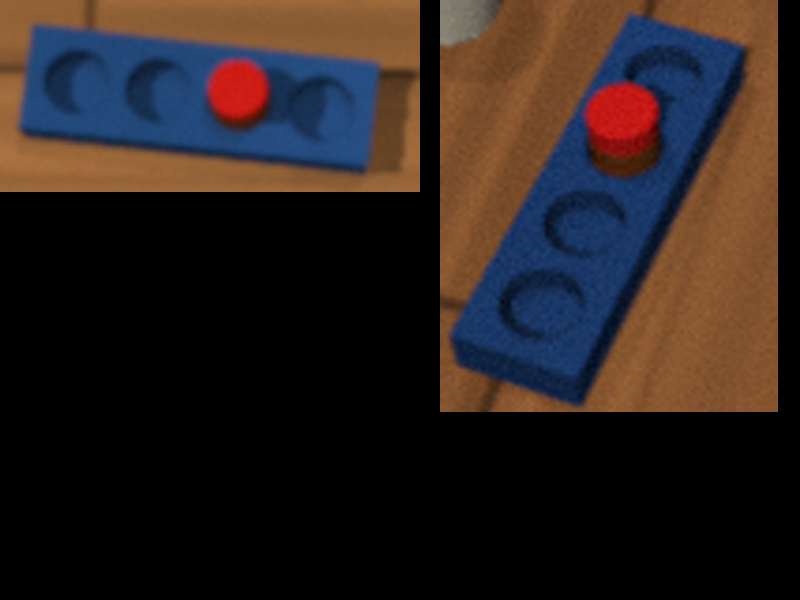

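Run:
```python
from h import *
np.set_printoptions(precision=4,suppress=True)
c=viewer.capture("top"); P=np.array([(76,82),(159,91),(321,109),(238,89)])/3.5+[208-.4,170-.4]
h=at(c,P[:3],.028)[:,:2]; print(h, "spent top",at(c,P[3:],.056)[:,:2])
c=viewer.capture("side"); Q=np.array([(102,305),(145,224),(182,104)])/3.75+[225-.4,235-.4]
g=at(c,Q[:2],.028)[:,:2]; print(g,"spent",at(c,Q[2:],.056)[:,:2])
```

```text
[[0.6466 0.1744]
 [0.6416 0.1237]
 [0.6315 0.0244]] spent top [[0.6365 0.074 ]]
[[0.6439 0.1753]
 [0.639  0.1258]] spent [[0.6359 0.0703]]
```

Scaled: -0.0373 m / 0.8 = -0.0466, 0.0057 m / 0.8 = 0.0071.

```bash
echo '{"increments": [[0.06, 0.0071, -0.0466, 0, 0], [0.06, 0.0071, -0.0466, 0, 0], [0.06, 0.0071, -0.0466, 0, 0], [0.06, 0.0071, -0.0466, 0, 0], [0.06, 0.0071, -0.0466, 0, 0], [0.06, 0.0071, -0.0466, 0, 0], [0.06, 0.0071, -0.0466, 0, 0], [0.06, 0.0071, -0.0466, 0, 0], [0.06, 0.0071, -0.0466, 0, 0], [0.06, 0.0071, -0.0466, 0, 0]]}' > rows.txt && python3 shift.py rows.txt >/dev/null
echo '{"increments": [[0.06, 0.0071, -0.0466, 0.025, 0], [0.06, 0.0071, -0.0466, 0.0438, 0], [0.06, 0, 0, 0.05, 0], [0.06, 0, 0, 0.0375, 0], [0.06, 0, 0, 0, 0], [0.06, 0, 0, 0, 0]]}' > rows.txt && python3 shift.py rows.txt 
python3 -c "
from h import *
go(.636,.0738,.033,1.47)"
```

```text
clock: 7.13
ee_pos: [0.6323, 0.0659, 0.1309]
eef_rot: [0.001, 0.999, -0.041, -0.003]
force: [0.7, 0.7, 0.1]
opening: 0.06
finger_force: 0.0
t 7.13 pos [0.6323 0.0659 0.1309] yaw -1.653 open 0.06 F [0.7 0.7 0.1] -> tool d [ 0.0036 -0.0083  0.0979] turn 0.018 J [-0.18  0.61 -0.    1.66  0.    0.87 -1.83]
```

Scaled: 0.035 m / 0.8 = 0.0438, 0.025 m / 0.8 = 0.0313, 0.018 rad / 3.1416 = 0.0057.

```bash
echo '{"increments": [[0.06, 0.0045, -0.0104, 0.025, 0.0057], [0.06, 0, 0, 0.0438, 0], [0.06, 0, 0, 0.0313, 0], [0.06, 0, 0, 0.0225, 0], [0.06, 0, 0, 0, 0], [0.06, 0, 0, 0, 0]]}' > rows.txt && python3 shift.py rows.txt 
python3 -c "
from h import *
go(.636,.0738,.033,1.47)"
echo '{"increments": [[0.02, 0, 0, 0, 0], [0.02, 0, 0, 0, 0], [0.02, 0, 0, 0, 0], [0.02, 0, 0, 0, 0], [0.02, 0, 0, 0, 0], [0.02, 0, 0, 0, 0]]}' > rows.txt && python3 shift.py rows.txt
python3 -c "
from h import *
go(.636,.0738,.033,1.47)"
```

```text
clock: 7.63
ee_pos: [0.639, 0.074, 0.0364]
eef_rot: [0.0, 0.999, -0.051, 0.0]
force: [0.6, -0.1, 0.3]
opening: 0.06
finger_force: 0.0
t 7.63 pos [0.639  0.074  0.0364] yaw -1.672 open 0.06 F [ 0.6 -0.1  0.3] -> tool d [-0.0029  0.0005  0.0034] turn -0.000 J [-0.19  0.74  0.    1.72 -0.    0.68 -1.86]
clock: 8.13
ee_pos: [0.6398, 0.0745, 0.0377]
eef_rot: [-0.0, 0.999, -0.05, 0.002]
force: [-0.6, -0.9, 7.9]
opening: 0.034
finger_force: 59.1
t 8.13 pos [0.6398 0.0745 0.0377] yaw -1.671 open 0.034 F [-0.6 -0.9  7.9] -> tool d [-0.0037  0.0011  0.0047] turn 0.000 J [-0.19  0.74  0.    1.72  0.    0.68 -1.86]
```

Scaled: -0.04 m / 0.8 = -0.05, -0.0354 m / 0.8 = -0.0443.

```bash
echo '{"increments": [[0.02, 0, 0, -0.025, 0], [0.02, 0, 0, -0.05, 0], [0.02, 0, 0, -0.05, 0], [0.02, -0.0223, -0.0443, 0, 0], [0.02, -0.0223, -0.0443, 0, 0], [0.02, -0.0223, -0.0443, 0, 0], [0.02, -0.0223, -0.0443, 0, 0], [0.02, -0.0223, -0.0443, 0, 0], [0.02, -0.0223, -0.0443, 0, 0], [0.02, -0.0223, -0.0443, 0, 0]]}' > rows.txt && python3 shift.py rows.txt >/dev/null
echo '{"increments": [[0.02, -0.0223, -0.0443, 0, 0], [0.02, 0, 0, 0, -0.0318], [0.02, 0, 0, 0, 0], [0.02, 0, 0, 0, 0]]}' > rows.txt && python3 shift.py rows.txt 
python3 -c "
from h import *
go(.525,.37,.033,1.62)"
```

```text
clock: 9.3
ee_pos: [0.5252, 0.3707, 0.1363]
eef_rot: [-0.0, 1.0, -0.001, 0.001]
force: [0.5, -1.0, -0.9]
opening: 0.034
finger_force: 60.2
t 9.3 pos [0.5252 0.3707 0.1363] yaw -1.572 open 0.034 F [ 0.5 -1.  -0.9] -> tool d [-0.0003  0.0007  0.1033] turn -0.051 J [-0.68  0.61 -0.01  1.65  0.01  0.88 -2.27]
```

Scaled: 0.035 m / 0.8 = 0.0438, 0.01 m / 0.8 = 0.0125.

```bash
echo '{"increments": [[0.02, 0, 0, 0.0438, 0], [0.02, 0, 0, 0.0438, 0], [0.02, 0, 0, 0.025, 0], [0.02, 0, 0, 0.0125, 0], [0.02, 0, 0, 0.0038, 0], [0.02, 0, 0, 0, 0], [0.02, 0, 0, 0.0013, 0], [0.02, 0, 0, 0, 0]]}' > rows.txt && python3 shift.py rows.txt
echo '{"increments": [[0.05, 0, 0, 0, 0], [0.05, 0, 0, 0, 0], [0.05, 0, 0, 0, 0], [0.05, 0, 0, 0, 0], [0.05, 0, 0, -0.025, 0], [0.05, 0, 0, -0.05, 0], [0.05, 0, 0, -0.05, 0], [0.06, 0, 0, -0.05, 0]]}' > rows.txt && python3 shift.py rows.txt
python3 - <<'E'
from h import *
np.set_printoptions(precision=4,suppress=True)
for n in("top","side"):
    c=viewer.capture(n); print(n)
    for nm,lo,hi,z,a,b in(("white",(0,0,150),(180,70,255),.046,100,600),("red",(0,180,110),(5,255,255),.05,100,400)):
        for ct,ar,m in blobs(c,lo,hi,a,b):
            if 180<ct[1] and ct[0]<400:print(nm,ct.round(1),ar,at(c,[ct],z)[0][:2])
    cv2.imwrite(f"pics/{n}2.png",c["frame"][:,:,::-1])
go(.438,.135,.03,0)
E
```

```text
clock: 9.97
ee_pos: [0.526, 0.3703, 0.0321]
eef_rot: [-0.0, 1.0, -0.001, 0.001]
force: [0.6, 0.3, -0.9]
opening: 0.034
finger_force: 60.2
clock: 10.63
ee_pos: [0.5244, 0.3703, 0.1725]
eef_rot: [0.0, 1.0, -0.0, -0.0]
force: [-0.2, 0.0, -0.8]
opening: 0.0596
finger_force: 0.0
top
white [195.  266.8] 244 [0.4848 0.2374]
white [281.9 266.6] 243 [0.4869 0.0586]
white [244.2 290.2] 250 [0.4374 0.1349]
red [132.  247.9] 207 [0.5222 0.3672]
side
white [353.4 278.7] 306 [0.4843 0.0624]
white [372.  318.3] 355 [0.4352 0.1377]
white [331.8 364. ] 410 [0.4822 0.2396]
red [161.1 231.7] 258 [0.88   0.0492]
t 10.73 pos [0.5278 0.3727 0.1783] yaw -1.571 open 0.0597 F [ 0.1  0.5 -1.2] -> tool d [-0.091   0.2388  0.1458] turn 1.570 J [-0.68  0.57 -0.01  1.6   0.    0.96 -2.26]
```

View pics/side2.png

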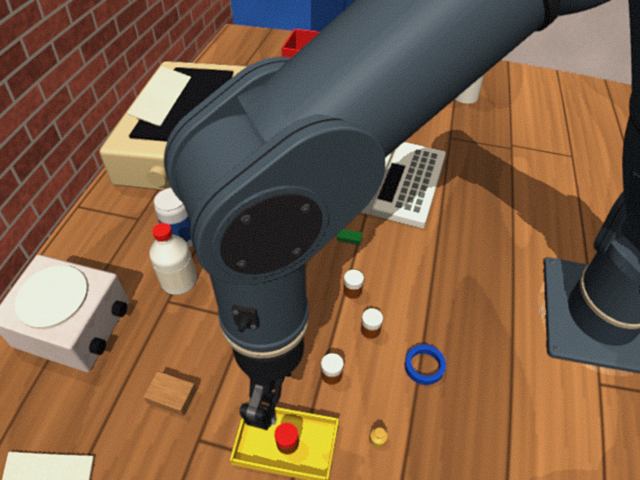

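The side view shows the red-capped jar standing upright in the tray at (287,437). The three fresh jars haven't moved. I'll take the fresh jars next with fingers across the block, starting with A at (.4845,.239).

Scaled: 0.0331 m / 0.8 = 0.0414, -0.0105 m / 0.8 = -0.0131, -0.1225 rad / 3.1416 = -0.039.

```bash
echo '{"increments": [[0.06, -0.0131, 0.0414, 0, 0], [0.06, -0.0131, 0.0414, 0, 0], [0.06, -0.0131, 0.0414, 0, 0], [0.06, -0.0131, 0.0414, 0, 0], [0.06, 0, 0, 0, -0.039], [0.06, 0, 0, 0, -0.039], [0.06, 0, 0, 0, -0.039], [0.06, 0, 0, 0, -0.039], [0.06, 0, 0, 0, -0.039], [0.06, 0, 0, 0, -0.039]]}' > rows.txt && python3 shift.py rows.txt >/dev/null
echo '{"increments": [[0.06, 0, 0, 0.0125, -0.039], [0.06, 0, 0, 0.025, -0.039], [0.06, 0, 0, 0.025, -0.039], [0.06, 0, 0, 0.025, -0.039], [0.06, 0, 0, 0, -0.039], [0.06, 0, 0, 0, -0.039], [0.06, 0, 0, 0, 0], [0.06, 0, 0, 0, 0]]}' > rows.txt && python3 shift.py rows.txt
python3 - <<'E'
from h import *
c=viewer.capture("side")
for ct,ar,m in blobs(c,(0,0,150),(180,70,255),100,600):
    if 180<ct[1] and ct[0]<400:print(ct.round(1),ar,at(c,[ct],.045)[0][:2])
go(.4845,.239,.027,-.1)
E
```

```text
clock: 12.23
ee_pos: [0.4828, 0.2381, 0.1008]
eef_rot: [-0.0, 0.743, 0.669, -0.0]
force: [-0.0, -0.2, 0.3]
opening: 0.0601
finger_force: 0.0
[279.9 183. ] 375 [ 0.69349361 -0.15182029]
[331.8 364. ] 395 [0.48241915 0.23911707]
t 12.28 pos [0.4829 0.2381 0.101 ] yaw -0.106 open 0.06 F [-0.3  0.2 -0.5] -> tool d [0.001  0.0015 0.074 ] turn -0.006 J [-0.28  0.55 -0.39  1.95  0.31  0.7  -0.97]
```

Scaled: 0.03 m / 0.8 = 0.0375, 0.014 m / 0.8 = 0.0175.

```bash
echo '{"increments": [[0.06, 0.0013, 0.0019, 0.0375, 0], [0.06, 0, 0, 0.0375, 0], [0.06, 0, 0, 0.0175, 0], [0.06, 0, 0, 0, 0], [0.02, 0, 0, 0, 0], [0.02, 0, 0, 0, 0], [0.02, 0, 0, 0, 0], [0.02, 0, 0, 0, 0], [0.02, 0, 0, 0, 0]]}' > rows.txt && python3 shift.py rows.txt
python3 -c "
from h import *
go(.4845,.239,.027)"
echo '{"increments": [[0.02, 0, 0, -0.0375, 0], [0.02, 0, 0, -0.05, 0], [0.02, 0, 0, -0.0375, 0], [0.02, 0, 0, 0, 0]]}' > rows.txt && python3 shift.py rows.txt
python3 -c "
from h import *
go(.6455,.1745,.127,-.1)"
```

```text
clock: 13.03
ee_pos: [0.4851, 0.2396, 0.0285]
eef_rot: [0.0, 0.742, 0.67, 0.001]
force: [-0.4, -0.6, 7.6]
opening: 0.0341
finger_force: 60.1
t 13.03 pos [0.4851 0.2396 0.0285] yaw -0.102 open 0.0341 F [-0.4 -0.6  7.6] -> tool d [-0.0007 -0.0006  0.0015]  J [-0.33  0.66 -0.32  2.    0.39  0.54 -1.03]
clock: 13.37
ee_pos: [0.4871, 0.2409, 0.1333]
eef_rot: [0.001, 0.742, 0.67, 0.005]
force: [-0.5, 0.2, -1.4]
opening: 0.0338
finger_force: 59.9
t 13.37 pos [0.4871 0.2409 0.1333] yaw -0.102 open 0.0338 F [-0.5  0.2 -1.4] -> tool d [-0.05    0.1643  0.0073] turn -0.002 J [-0.26  0.51 -0.41  1.91  0.29  0.77 -0.94]
```

Scaled: 0.0329 m / 0.8 = 0.0411, -0.01 m / 0.8 = -0.0125.

```bash
echo '{"increments": [[0.02, -0.0125, 0.0411, 0, 0], [0.02, -0.0125, 0.0411, 0, 0], [0.02, -0.0125, 0.0411, 0, 0], [0.02, -0.0125, 0.0411, 0, 0], [0.02, -0.0125, 0.0411, 0, 0], [0.02, 0, 0, 0.0375, 0], [0.02, 0, 0, 0.0375, 0], [0.02, 0, 0, 0, 0], [0.02, 0, 0, 0, 0], [0.02, 0, 0, 0, 0]]}' > rows.txt && python3 shift.py rows.txt >/dev/null
python3 - <<'E'
from h import *
go(.6455,.1745,.039,-.1)
c=viewer.capture("side");cv2.imwrite("pics/s3.png",cv2.resize(c["frame"][220:350,200:340,::-1],None,fx=4,fy=4,interpolation=2))
E
```

```text
t 14.2 pos [0.6434 0.1734 0.0686] yaw -0.101 open 0.0335 F [-0.2  0.2 -0.2] -> tool d [0.0013 0.002  0.0296] turn -0.001 J [-0.11  0.74 -0.38  1.63  0.34  0.84 -0.73]
```

View pics/s3.png

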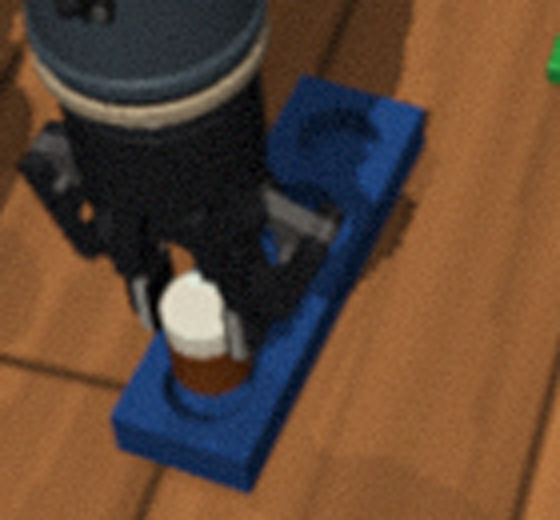

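The jar hangs right over pocket 0 (crop (208,390)). I'll lower it while watching the force.

Scaled: 0.008 m / 0.8 = 0.01, 0.002 m / 0.8 = 0.0025.

```bash
echo '{"increments": [[0.02, 0.0016, 0.0025, 0.01, 0], [0.02, 0, 0, 0.0075, 0], [0.02, 0, 0, 0, 0], [0.02, 0, 0, 0, 0]]}' > rows.txt && python3 shift.py rows.txt|sed -n '2p;4p'
echo '{"increments": [[0.02, 0, 0, 0.0075, 0], [0.02, 0, 0, 0.005, 0], [0.02, 0, 0, 0, 0], [0.02, 0, 0, 0, 0]]}' > rows.txt && python3 shift.py rows.txt|sed -n '2p;4p'
```

```text
ee_pos: [0.6452, 0.1742, 0.053]
force: [1.1, 1.2, -1.4]
ee_pos: [0.6451, 0.1741, 0.0427]
force: [0.8, 2.4, -2.7]
```

Scaled: 0.0035 m / 0.8 = 0.0044.

```bash
echo '{"increments": [[0.02, 0, 0, 0.0044, 0], [0.02, 0, 0, 0, 0], [0.02, 0, 0, 0, 0]]}' > rows.txt && python3 shift.py rows.txt|sed -n '2p;4p'
echo '{"increments": [[0.06, 0, 0, 0, 0], [0.06, 0, 0, 0, 0], [0.06, 0, 0, 0, 0], [0.06, 0, 0, 0, 0], [0.06, 0, 0, -0.025, 0], [0.06, 0, 0, -0.0438, 0], [0.06, 0, 0, -0.0438, 0], [0.06, 0, 0, -0.0375, 0], [0.06, 0, 0, 0, 0]]}' > rows.txt && python3 shift.py rows.txt|sed -n '2p;4p'
python3 - <<'E'
from h import *
np.set_printoptions(precision=4,suppress=True)
for n in("top","side"):
    c=viewer.capture(n); print(n)
    for ct,ar,m in blobs(c,(0,0,150),(180,70,255),100,600):
        if 180<ct[1] and ct[0]<400:print(ct.round(1),ar,at(c,[ct],.046)[0][:2])
go(.437,.136,.027,-.1)
E
```

```text
ee_pos: [0.6452, 0.1741, 0.0395]
force: [1.6, 3.4, -3.1]
ee_pos: [0.6479, 0.175, 0.1664]
force: [1.9, 0.4, 0.9]
top
side
[353.4 278.5] 291 [0.4843 0.0619]
[250.4 307.3] 325 [0.6466 0.1694]
[372.1 318.2] 330 [0.4351 0.1375]
t 16.02 pos [0.6457 0.1737 0.161 ] yaw -0.101 open 0.0596 F [-0.4  0.5 -0.9] -> tool d [-0.0588 -0.2041  0.1335] turn -0.001 J [-0.1   0.65 -0.41  1.54  0.29  1.02 -0.68]
```

Scaled: -0.034 m / 0.8 = -0.0425, -0.0098 m / 0.8 = -0.0123.

```bash
echo '{"increments": [[0.06, -0.0123, -0.0425, 0, 0], [0.06, -0.0123, -0.0425, 0, 0], [0.06, -0.0123, -0.0425, 0, 0], [0.06, -0.0123, -0.0425, 0, 0], [0.06, -0.0123, -0.0425, 0, 0], [0.06, -0.0123, -0.0425, 0, 0], [0.06, 0, 0, 0.0375, 0], [0.06, 0, 0, 0.0375, 0], [0.06, 0, 0, 0, 0], [0.06, 0, 0, 0, 0]]}' > rows.txt && python3 shift.py rows.txt >/dev/null
python3 - <<'E'
from h import *
c=viewer.capture("side")
for ct,ar,m in blobs(c,(0,0,150),(180,70,255),100,600):
    if 180<ct[1] and ct[0]<400:print(ct.round(1),ar,at(c,[ct],.045)[0][:2])
go(.437,.136,.027,-.1)
E
```

```text
[250.4 307.3] 324 [0.64693763 0.16878591]
[372.1 318.1] 333 [0.43500039 0.13675328]
t 16.9 pos [0.4358 0.1358 0.0994] yaw -0.101 open 0.0602 F [0.8 0.4 1. ] -> tool d [0.0004 0.0013 0.0724] turn -0.001 J [-0.11  0.47 -0.41  2.14  0.32  0.59 -0.85]
```

Scaled: 0.03 m / 0.8 = 0.0375, 0.0125 m / 0.8 = 0.0156.

```bash
echo '{"increments": [[0.06, 0.0005, 0.0016, 0.0375, 0], [0.06, 0, 0, 0.0375, 0], [0.06, 0, 0, 0.0156, 0], [0.06, 0, 0, 0, 0], [0.02, 0, 0, 0, 0], [0.02, 0, 0, 0, 0], [0.02, 0, 0, 0, 0], [0.02, 0, 0, 0, 0], [0.02, 0, 0, 0, 0]]}' > rows.txt && python3 shift.py rows.txt|sed -n '2p;4,5p'
echo '{"increments": [[0.02, 0, 0, -0.0375, 0], [0.02, 0, 0, -0.05, 0], [0.02, 0, 0, -0.0375, 0], [0.02, 0, 0, 0, 0], [0.02, 0, 0, 0, 0]]}' > rows.txt && python3 shift.py rows.txt|sed -n '2p;4,5p'
python3 -c "
from h import *
go(.6405,.1243,.127,-.1)"
```

```text
ee_pos: [0.4385, 0.1365, 0.0287]
force: [-2.3, 0.7, 8.6]
opening: 0.0337
ee_pos: [0.439, 0.1363, 0.1297]
force: [-0.5, -0.7, -1.3]
opening: 0.0339
t 18.07 pos [0.439  0.1363 0.1297] yaw -0.102 open 0.0339 F [-0.5 -0.7 -1.3] -> tool d [0.0085 0.2016 0.0037] turn -0.002 J [-0.08  0.42 -0.45  2.11  0.29  0.67 -0.83]
```

Scaled: 0.0403 m / 0.8 = 0.0504, 0.03 m / 0.8 = 0.0375.

```bash
echo '{"increments": [[0.02, 0.0021, 0.0504, 0, 0], [0.02, 0.0021, 0.0504, 0, 0], [0.02, 0.0021, 0.0504, 0, 0], [0.02, 0.0021, 0.0504, 0, 0], [0.02, 0.0021, 0.0504, 0, 0], [0.02, 0, 0, 0.0375, 0], [0.02, 0, 0, 0.0375, 0], [0.02, 0, 0, 0, 0], [0.02, 0, 0, 0, 0], [0.02, 0, 0, 0, 0]]}' > rows.txt && python3 shift.py rows.txt >/dev/null
python3 - <<'E'
from h import *
go(.6405,.1243,.039,-.1)
c=viewer.capture("side");cv2.imwrite("pics/s4.png",cv2.resize(c["frame"][220:350,200:340,::-1],None,fx=4,fy=4,interpolation=2))
E
```

```text
t 18.9 pos [0.6388 0.1246 0.0679] yaw -0.1 open 0.034 F [0.2 0.8 0.5] -> tool d [-0.0002  0.0017  0.0289] turn -0.000 J [-0.03  0.73 -0.39  1.67  0.36  0.82 -0.68]
```

Scaled: 0.008 m / 0.8 = 0.01, 0.006 m / 0.8 = 0.0075.

```bash
echo '{"increments": [[0.02, -0.0003, 0.0021, 0.01, 0], [0.02, 0, 0, 0.0075, 0], [0.02, 0, 0, 0, 0], [0.02, 0, 0, 0, 0]]}' > rows.txt && python3 shift.py rows.txt|sed -n '2p;4p'
echo '{"increments": [[0.02, 0, 0, 0.0075, 0], [0.02, 0, 0, 0.005, 0], [0.02, 0, 0, 0, 0], [0.02, 0, 0, 0, 0]]}' > rows.txt && python3 shift.py rows.txt|sed -n '2p;4p'
```

```text
ee_pos: [0.6405, 0.1241, 0.053]
force: [-0.2, 1.3, -0.5]
ee_pos: [0.6403, 0.1241, 0.0426]
force: [-0.3, 1.7, -0.5]
```

Scaled: 0.0035 m / 0.8 = 0.0044.

```bash
echo '{"increments": [[0.02, 0, 0, 0.0044, 0], [0.02, 0, 0, 0, 0], [0.02, 0, 0, 0, 0]]}' > rows.txt && python3 shift.py rows.txt|sed -n '2p;4p'
echo '{"increments": [[0.06, 0, 0, 0, 0], [0.06, 0, 0, 0, 0], [0.06, 0, 0, 0, 0], [0.06, 0, 0, 0, 0], [0.06, 0, 0, -0.025, 0], [0.06, 0, 0, -0.0438, 0], [0.06, 0, 0, -0.0438, 0], [0.06, 0, 0, -0.0375, 0], [0.06, 0, 0, 0, 0]]}' > rows.txt && python3 shift.py rows.txt|sed -n '2p;4p'
python3 - <<'E'
from h import *
np.set_printoptions(precision=4,suppress=True)
for n in("top","side"):
    c=viewer.capture(n); print(n)
    for ct,ar,m in blobs(c,(0,0,150),(180,70,255),100,600):
        if 180<ct[1] and ct[0]<400:print(ct.round(1),ar,at(c,[ct],.046)[0][:2])
go(.486,.0605,.027,-.1)
E
```

```text
ee_pos: [0.6406, 0.124, 0.0394]
force: [0.7, 1.8, -2.4]
ee_pos: [0.6435, 0.125, 0.1662]
force: [0.7, 0.6, 0.1]
top
side
[218.4 228.5] 191 [0.7726 0.0088]
[353.4 278.4] 286 [0.4844 0.0617]
[262.2 285.5] 295 [0.6417 0.1193]
[250.5 307.3] 320 [0.6466 0.1693]
t 20.72 pos [0.6412 0.1239 0.161 ] yaw -0.101 open 0.0598 F [-0.9 -0.3 -1.4] -> tool d [-0.0789 -0.1484  0.1336] turn -0.001 J [-0.01  0.63 -0.43  1.58  0.3   1.   -0.63]
```

Scaled: 0.03 m / 0.8 = 0.0375, -0.0297 m / 0.8 = -0.0371.

```bash
echo '{"increments": [[0.06, -0.0198, -0.0371, 0, 0], [0.06, -0.0198, -0.0371, 0, 0], [0.06, -0.0198, -0.0371, 0, 0], [0.06, -0.0198, -0.0371, 0, 0], [0.06, -0.0198, -0.0371, 0, 0], [0.06, 0, 0, 0.0375, 0], [0.06, 0, 0, 0.0375, 0], [0.06, 0, 0, 0, 0], [0.06, 0, 0, 0, 0]]}' > rows.txt && python3 shift.py rows.txt >/dev/null
python3 - <<'E'
from h import *
c=viewer.capture("side")
for ct,ar,m in blobs(c,(0,0,150),(180,70,255),80,600):
    if 180<ct[1] and ct[0]<400:print(ct.round(1),ar,at(c,[ct],.045)[0][:2])
go(.486,.0605,.027,-.1)
E
```

```text
[353.5 278.4] 285 [0.48436201 0.06089495]
[262.1 285.5] 295 [0.64213797 0.11852312]
[250.4 307.3] 321 [0.64696624 0.16861768]
t 21.52 pos [0.4845 0.0605 0.0994] yaw -0.1 open 0.0604 F [0.1 0.7 0.4] -> tool d [0.0002 0.0016 0.0724] turn -0.000 J [ 0.08  0.5  -0.42  2.07  0.34  0.64 -0.67]
```

Scaled: 0.03 m / 0.8 = 0.0375, 0.0125 m / 0.8 = 0.0156.

```bash
echo '{"increments": [[0.06, 0.0003, 0.002, 0.0375, 0], [0.06, 0, 0, 0.0375, 0], [0.06, 0, 0, 0.0156, 0], [0.06, 0, 0, 0, 0], [0.02, 0, 0, 0, 0], [0.02, 0, 0, 0, 0], [0.02, 0, 0, 0, 0], [0.02, 0, 0, 0, 0], [0.02, 0, 0, 0, 0]]}' > rows.txt && python3 shift.py rows.txt|sed -n '2p;4,5p'
echo '{"increments": [[0.02, 0, 0, -0.0375, 0], [0.02, 0, 0, -0.05, 0], [0.02, 0, 0, -0.0375, 0], [0.02, 0, 0, 0, 0], [0.02, 0, 0, 0, 0]]}' > rows.txt && python3 shift.py rows.txt|sed -n '2p;4,5p'
python3 -c "
from h import *
go(.6358,.0742,.127,-.1)"
```

```text
ee_pos: [0.4876, 0.0607, 0.0288]
force: [-0.7, 0.9, 7.8]
opening: 0.0339
ee_pos: [0.488, 0.0603, 0.1298]
force: [-0.7, 0.1, -1.6]
opening: 0.0338
t 22.68 pos [0.488  0.0603 0.1298] yaw -0.102 open 0.0338 F [-0.7  0.1 -1.6] -> tool d [0.0288 0.1456 0.0036] turn -0.002 J [ 0.11  0.46 -0.46  2.03  0.31  0.71 -0.65]
```

Scaled: 0.0364 m / 0.8 = 0.0455, 0.0072 m / 0.8 = 0.009.

```bash
echo '{"increments": [[0.02, 0.009, 0.0455, 0, 0], [0.02, 0.009, 0.0455, 0, 0], [0.02, 0.009, 0.0455, 0, 0], [0.02, 0.009, 0.0455, 0, 0], [0.02, 0, 0, 0.0375, 0], [0.02, 0, 0, 0.0375, 0], [0.02, 0, 0, 0, 0], [0.02, 0, 0, 0, 0], [0.02, 0, 0, 0, 0]]}' > rows.txt && python3 shift.py rows.txt >/dev/null
python3 -c "
from h import *
go(.6358,.0742,.039,-.1)"
```

```text
t 23.43 pos [0.6342 0.0745 0.0679] yaw -0.101 open 0.0342 F [-0.4 -1.  -0.5] -> tool d [-0.0002  0.0016  0.0289] turn -0.001 J [ 0.05  0.71 -0.4   1.71  0.37  0.8  -0.62]
```

Careful with the scale: shifts go in shares of 80 cm and turns go in shares of pi rad. That gives: 0.008 m / 0.8 = 0.01, 0.006 m / 0.8 = 0.0075.

```bash
echo '{"increments": [[0.02, -0.0003, 0.002, 0.01, 0], [0.02, 0, 0, 0.0075, 0], [0.02, 0, 0, 0, 0], [0.02, 0, 0, 0, 0]]}' > rows.txt && python3 shift.py rows.txt|sed -n '2p;4p'
echo '{"increments": [[0.02, 0, 0, 0.0075, 0], [0.02, 0, 0, 0.005, 0], [0.02, 0, 0, 0, 0], [0.02, 0, 0, 0, 0]]}' > rows.txt && python3 shift.py rows.txt|sed -n '2p;4p'
```

```text
ee_pos: [0.6374, 0.0755, 0.0557]
force: [-1.8, 2.8, 13.0]
ee_pos: [0.6363, 0.0758, 0.0438]
force: [-0.7, 6.3, 2.6]
```

Scaled: 0.004 m / 0.8 = 0.005.

```bash
echo '{"increments": [[0.02, 0, 0, 0.005, 0], [0.02, 0, 0, 0, 0], [0.02, 0, 0, 0, 0]]}' > rows.txt && python3 shift.py rows.txt|sed -n '2p;4p'
echo '{"increments": [[0.06, 0, 0, 0, 0], [0.06, 0, 0, 0, 0], [0.06, 0, 0, 0, 0], [0.06, 0, 0, 0, 0], [0.06, 0, 0, -0.025, 0], [0.06, 0, 0, -0.0438, 0], [0.06, 0, 0, -0.0438, 0], [0.06, 0, 0, -0.0375, 0], [0.06, 0, 0, 0, 0]]}' > rows.txt && python3 shift.py rows.txt|sed -n '2p;4p'
python3 - <<'E'
from h import *
go(.531,-.3655,.16,.43)
E
```

```text
ee_pos: [0.6363, 0.0753, 0.0396]
force: [0.2, 5.6, 2.2]
ee_pos: [0.6388, 0.0745, 0.1655]
force: [1.8, 1.3, -0.6]
t 25.1 pos [0.6388 0.0745 0.1655] yaw -0.102 open 0.0598 F [ 1.8  1.3 -0.6] -> tool d [-0.4487 -0.0626  0.0039] turn -0.532 J [ 0.08  0.61 -0.45  1.61  0.3   0.98 -0.57]
```

Scaled: -0.0374 m / 0.8 = -0.0468, -0.0052 m / 0.8 = -0.0065.

```bash
echo '{"increments": [[0.025, -0.0468, -0.0065, -0.0063, 0], [0.025, -0.0468, -0.0065, -0.0063, 0], [0.025, -0.0468, -0.0065, -0.0063, 0], [0.025, -0.0468, -0.0065, -0.0063, 0], [0.025, -0.0468, -0.0065, -0.0063, 0], [0.025, -0.0468, -0.0065, -0.0063, 0], [0.025, -0.0468, -0.0065, -0.0063, 0], [0.025, -0.0468, -0.0065, -0.0063, 0], [0.025, -0.0468, -0.0065, 0, 0], [0.025, -0.0468, -0.0065, 0, 0]]}' > rows.txt && python3 shift.py rows.txt >/dev/null
echo '{"increments": [[0.025, -0.0468, -0.0065, 0, 0], [0.025, -0.0468, -0.0065, 0, 0], [0.025, 0, 0, 0, 0.0385], [0.025, 0, 0, 0, 0.0385], [0.025, 0, 0, 0, 0.0385], [0.025, 0, 0, 0, 0.0385], [0.025, 0, 0, 0, 0.0385], [0.025, 0, 0, 0, 0.0385], [0.025, 0, 0, 0, 0.0385], [0.025, 0, 0, 0, 0.0385]]}' > rows.txt && python3 shift.py rows.txt >/dev/null
echo '{"increments": [[0.025, 0, 0, 0, 0.0385], [0.025, 0, 0, 0, 0.0385], [0.025, 0, 0, 0, 0.0385], [0.025, 0, 0, 0, 0.0385], [0.025, 0, 0, 0, 0.0385], [0.025, 0, 0, 0, 0], [0.025, 0, 0, 0, 0]]}' > rows.txt && python3 shift.py rows.txt >/dev/null
python3 - <<'E'
from h import *
go(.531,-.3655,.062,-1.68)
a=viewer.capture("top")["frame"];b=viewer.capture("side")["frame"]
o=np.zeros((600,800,3),np.uint8)
o[:300,:]=cv2.resize(a[170:350,100:460],(800,400))[:300,:]
o[300:,:400]=cv2.resize(b[220:480,200:460],(400,400))[:300]
o[300:,400:]=cv2.resize(b[90:210,280:440],(400,300))
cv2.imwrite("pics/chk.png",o[:,:,::-1])
E
```

```text
t 27.35 pos [ 0.5283 -0.3663  0.1988] yaw -1.67 open 0.0247 F [-0.7  0.5 -0.6] -> tool d [ 0.0027 -0.0011  0.1368] turn 0.010 J [ 0.55  0.55 -0.03  1.57  0.02  1.02 -1.15]
```

View pics/chk.png

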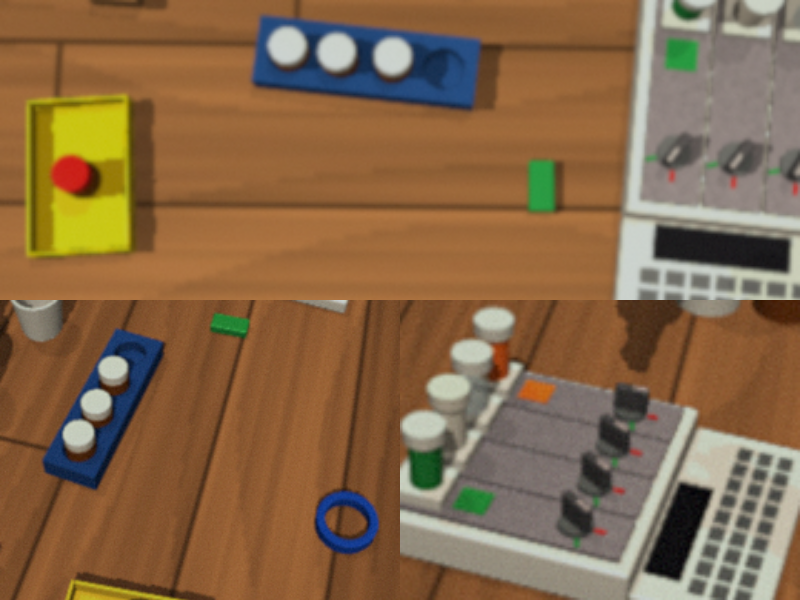

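The jars are all upright in three pockets (caps at about (288,47), (337,53) and (393,58)). The spent jar is in the tray and the knob is still at red. I'll check jar heights by triangulation, then lower onto the knob.

```bash
python3 - <<'E'
from h import *
np.set_printoptions(precision=4,suppress=True)
L=[]
for n in("top","side"):
    c=viewer.capture(n)
    b=[x[0] for x in blobs(c,(0,0,130),(180,80,255),80,600) if 180<x[0][1]<330 and 225<x[0][0]<290]
    b.sort(key=lambda p:p[0] if n=="top" else -p[1]); L.append((np.array(c["origin"]),ray(c,b),b)); print(n,len(b))
for d1,d2 in zip(L[0][1],L[1][1]):
    k=np.linalg.lstsq(np.c_[d1,-d2],L[1][0]-L[0][0],rcond=None)[0]
    p,q=L[0][0]+k[0]*d1,L[1][0]+k[1]*d2; print((p+q)/2,np.linalg.norm(p-q))
E
echo '{"increments": [[0.025, 0.0034, -0.0014, 0.0438, 0.0032], [0.025, 0, 0, 0.0438, 0], [0.025, 0, 0, 0.0375, 0], [0.025, 0, 0, 0.025, 0], [0.025, 0, 0, 0.015, 0], [0.025, 0, 0, 0, 0], [0.025, 0, 0, 0, 0]]}' > rows.txt && python3 shift.py rows.txt|sed -n '2p;4p'
python3 -c "
from h import *
go(.531,-.3655,.062,-1.68)"
```

```text
top 3
side 3
[0.646  0.1729 0.0517] 0.0028197859758754946
[0.6409 0.1261 0.0514] 0.002685589315653293
[0.6371 0.0729 0.0514] 0.002699857126703565
ee_pos: [0.5314, -0.3657, 0.0673]
force: [1.3, 0.3, 0.9]
t 28.13 pos [ 0.5314 -0.3657  0.0673] yaw -1.684 open 0.0247 F [1.3 0.3 0.9] -> tool d [-0.0004 -0.0001  0.0053] turn -0.004 J [ 0.55  0.7  -0.03  1.7   0.03  0.75 -1.18]
```

All three heights match, so the jars are home. I'll grip the knob and turn it by 1.22.

Scaled: 0.005 m / 0.8 = 0.0063.

```bash
echo '{"increments": [[0.025, 0, 0, 0.0063, 0], [0.025, 0, 0, 0, 0], [0, 0, 0, 0, 0], [0, 0, 0, 0, 0], [0, 0, 0, 0, 0], [0, 0, 0, 0, 0]]}' > rows.txt && python3 shift.py rows.txt>/dev/null
python3 -c "
from h import *
go(.531,-.3655,.062,-1.68);print(probe_bus.get_state()['wrist_torque'])"
echo '{"increments": [[0, 0, 0, 0, 0.035], [0, 0, 0, 0, 0.0382], [0, 0, 0, 0, 0.0382], [0, 0, 0, 0, 0.0382], [0, 0, 0, 0, 0.0382], [0, 0, 0, 0, 0.0382], [0, 0, 0, 0, 0.0382], [0, 0, 0, 0, 0.0382], [0, 0, 0, 0, 0.0382], [0, 0, 0, 0, 0.0382]]}' > rows.txt && python3 shift.py rows.txt>/dev/null
echo '{"increments": [[0, 0, 0, 0, 0.0095], [0, 0, 0, 0, 0], [0, 0, 0, 0, 0]]}' > rows.txt && python3 shift.py rows.txt|sed -n '2p;4p'
python3 -c "
from h import *
go(.531,-.3655,.062,-1.68-1.22);print(probe_bus.get_state()['wrist_torque'])"
```

```text
t 28.63 pos [ 0.5319 -0.365   0.0633] yaw -1.683 open 0.0088 F [-0.7  2.4  6.9] -> tool d [-0.0009  0.0006  0.0013] turn -0.003 J [ 0.55  0.7  -0.03  1.7   0.02  0.74 -1.18]
[ 0.53031445  0.27268754 -0.06153165]
ee_pos: [0.5304, -0.3666, 0.0633]
force: [-4.8, -1.8, 6.5]
t 29.72 pos [ 0.5304 -0.3666  0.0633] yaw -2.905 open 0.0086 F [-4.8 -1.8  6.5] -> tool d [-0.001  -0.0009  0.0012] turn -0.005 J [ 0.34  0.73  0.32  1.71 -0.31  0.75 -2.09]
[-0.3047745   1.14636978 -0.02798179]
```

Scaled: -0.04 m / 0.8 = -0.05, -0.03 m / 0.8 = -0.0375.

```bash
echo '{"increments": [[0.022, 0, 0, 0, 0], [0.022, 0, 0, 0, 0], [0.022, 0, 0, 0, 0], [0.022, 0, 0, -0.0375, 0], [0.022, 0, 0, -0.05, 0], [0.022, 0, 0, -0.05, 0], [0.022, 0, 0, -0.05, 0], [0.022, 0, 0, -0.05, 0], [0.022, 0, 0, -0.05, 0], [0.022, 0, 0, 0, 0]]}' > rows.txt && python3 shift.py rows.txt|sed -n '2p;4p'
echo '{"increments": [[0.022, 0, -0.05, 0, 0], [0.022, 0.0375, 0, -0.025, 0], [0.022, 0.0375, 0, -0.025, 0], [0.022, -0.05, 0, 0, 0], [0.022, -0.05, 0, 0, 0], [0.022, -0.05, 0, 0, 0], [0.022, -0.05, 0, 0, 0], [0.022, -0.05, 0, 0, 0], [0.022, 0, 0, 0, 0], [0.022, 0, 0, 0, 0]]}' > rows.txt && python3 shift.py rows.txt|sed -n '2p;4p'
python3 - <<'E'
from h import *
a=viewer.capture("top")["frame"];b=viewer.capture("side")["frame"]
o=np.zeros((600,800,3),np.uint8)
o[:300,:400]=cv2.resize(a[175:275,385:520],(400,300),interpolation=2)
o[:300,400:]=cv2.resize(a[170:350,100:340],(400,300))
o[300:,:400]=cv2.resize(b[220:480,200:460],(400,400))[:300]
o[300:,400:]=cv2.resize(b[90:210,280:440],(400,300))
cv2.imwrite("pics/fin.png",o[:,:,::-1])
E
```

```text
ee_pos: [0.5335, -0.3677, 0.3008]
force: [0.1, -1.2, -0.0]
ee_pos: [0.5376, -0.217, 0.3323]
force: [0.7, 0.1, -1.0]
```

View pics/fin.png

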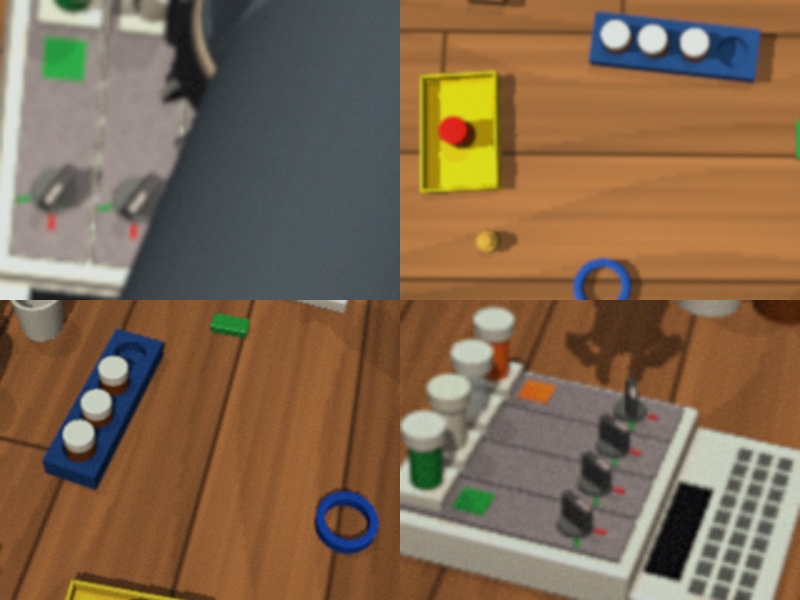

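The final view shows the amber bar end-on to the camera above its green mark (632,425). The jars are home, the neighbouring knobs are unchanged and the bystanders are in place. Handing in.

```bash
python3 -c "
from station import arm, viewer, probe_bus, job_done
print(job_done())"
```

```text
the job is handed in; nothing more can be done
None
```

The job is handed in, with no verdict shown: I closed the amber valve to its stop, moved the one spent jar upright into the tray, seated all three fresh jars in the block, then turned the amber knob 1.22 rad to the green mark; the neighbouring knobs and bystanders looked unmoved in the final pictures.

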